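# Square the test plates and hold the tilt gauge on its mark

### The job

Get the slip test of the three white plates ready and hold it: first tap the untidy stack on the tilt gauge square, so that the plates' edges line up, and let go of it. Then take the gauge by its black handle and rock it up, handle end high, over the higher stud of the rest it stands on, until the swinging pointer settles on the index mark of its dial. Finish still gripping the handle and holding it there steadily, with the gauge still bearing on the rest and the plates lying square on it; leave the other things on the bench where they are.

Things in the scene. Friction and masses are not known exactly. Their poses are not given: they have to be found in the camera images.
- rest: Fixed dark steel rest, 100 mm (x) by 130 mm (y), under the gauge. Origin under its centre on the bench; z up. Two round studs (bars of 7 mm radius, 92 mm long) run across it along its x: the higher at y = -0.035 m, top 48 mm above the bench; the lower at y = +0.040 m, top 46 mm. It does not move.
- high_stud (a point): Middle of the top line of the rest's higher stud, the pivot over which the gauge is rocked; the stud's own axis lies 7 mm below, along the rest's x.
- gauge: Loose tilt gauge, 0.55 kg: grey platen 108 (x) by 230 (y) by 8 mm thick, origin at the middle of its underside, y along it to the handle end, z up out of it. Starts lying on both studs, lengthwise as the rest, sloping 1.5 degrees down to the handle. Black upright handle at x = 0, y = +0.092 m: 18 mm thick in x, 34 mm in y, top 58 mm above the underside.
- grip (a point): Point in the middle of the handle, 38 mm above the platen's underside (20 mm below the handle's top): a good TCP place, fingers closing along the gauge's x.
- pointer (a joint): Angle (rad) of the weighted pointer that hangs on the dial, free to swing, lightly damped (about 3 swings a second, dying out within 1.5 s). It reads the slope of the gauge: 0 level, positive with the handle end high (pointer tip then stands towards -y of the dial centre); about -0.03 at the start.
- index (a joint): Angle (rad) at which the index mark (small dark metal triangle on the dial's rim, point inwards) is set on the dial, same sense as the pointer: 0.17 to 0.30. It stays as set on the gauge. The pointer is on the mark when both read the same.
- pointer_tip (a point): Tip of the pointer, 50 mm below its pivot. The white dial with pointer and index recessed in its black frame stands on the gauge's front (-x) edge: x -0.056 to -0.070 m, y within +-0.05 m, z -10 to +68 mm in the gauge's frame; pivot at y = 0, z = 56 mm.
- index_tip (a point): Point of the index mark, on the circle of 50 mm radius about the pivot that the pointer tip sweeps.
- plate_1: Lowest of three equal loose white ceramic test plates, 75 mm (x) by 50 mm (y) by 5 mm, 0.06 kg, lying on the platen near its middle. Origin at the middle of its underside, axes nearly as the gauge's.
- plate_2: Middle plate of the stack, same size and origin, pushed out of line along y by up to 8 mm.
- plate_3: Top plate of the stack, same size and origin, pushed out of line along y by up to 9 mm.
- timer: White digital timer, 46 x 66 x 58 mm; bystander.
- calculator: Black calculator, 146 x 82 x 15 mm; bystander.
- forceps: Steel forceps, 146 mm long; bystander.
- marker: White and blue marker pen, 135 mm long; bystander.
- bottle_stain: Small bottle with a red cap, 46 mm across, 105 mm tall, by the tall incubator at the right end of the bench (front at about x = 0.5 m, y below -0.28 m); bystander.

How it is judged:
On the way, in this order (a step that is already met when the one before it is completed fails the run):
1. the three plates lie squared on the gauge, let go by the fingers (y of plate_2 in the frame of plate_1 between -0.0025 and 0.0025 m and x of plate_2 in the frame of plate_1 between -0.004 and 0.004 m and angle between the x axis of each of plate_2, plate_3 and the x axis of plate_1, either way round below 0.06 rad and y of plate_3 in the frame of plate_1 between -0.0025 and 0.0025 m and x of plate_3 in the frame of plate_1 between -0.004 and 0.004 m and z of plate_1 in the frame of gauge between 0.006 and 0.01 m and z of plate_2 in the frame of plate_1 between 0.003 and 0.007 m and z of plate_3 in the frame of plate_1 between 0.008 and 0.012 m and contact force between the fingers and plate_1 below 0.1 N and contact force between the fingers and plate_2 below 0.1 N and contact force between the fingers and plate_3 below 0.1 N), for 0.3 s.
2. the gauge is held in the fingers and rocked over level, bearing on the rest (contact force between gauge and rest above 0.5 N and contact force between the fingers and gauge above 3 N and value of joint pointer above 0.06 rad and angle between gauge's own z axis and vertical above 0.06 rad), for 0.1 s.
At the end, for the whole second after the job is handed in: Through the last second the fingers grip the gauge, which bears on the rest (over 0.5 N) within 25 mm of its place, still; pointer tip within 2.5 mm of the index point, not swinging; plates stacked on the platen in line to 2.5 mm along, 4 mm across, 0.06 rad, untouched (all of step 1 and distance between pointer_tip and index_tip below 0.0025 m and velocity of joint pointer between -0.3 and 0.3 rad/s and contact force between gauge and rest above 0.5 N and contact force between the fingers and gauge above 3 N and linear speed of gauge below 0.02 m/s and y of gauge in the frame of rest between -0.025 and 0.025 m); the arm keeps its last pose, push and grip.
It fails at once if the timer is disturbed (moved over 20 mm) (distance of timer from where it was at the start of the episode above 0.02 m).
It fails at once if the calculator is disturbed (moved over 20 mm) (distance of calculator from where it was at the start of the episode above 0.02 m).
It fails at once if the forceps is disturbed (moved over 20 mm) (distance of forceps from where it was at the start of the episode above 0.02 m).
It fails at once if the marker is disturbed (moved over 20 mm) (distance of marker from where it was at the start of the episode above 0.02 m).
It fails at once if the bottle stain is disturbed (moved over 20 mm) (distance of bottle_stain from where it was at the start of the episode above 0.02 m).
It also fails if it takes over 48 s, if anything falls off the work surface, if the arm or the gripper's body presses on something with over 40 N, if the wrist force passes 120 N, or if a joint passes its speed limit or range.

### The arm

A 6-joint arm with a two-finger parallel gripper is mounted at the origin on a cart in front of the work surface, level with it; the furniture and walls round the work are solid. World frame = base frame: x ahead of the robot, y to its left, z up, the work surface at z = 0. Lengths are in m, angles in rad, forces in N, time in s.
With the tool pointing down it reaches from about 0.3 to 0.85 m from the base axis. Payload 4.2 kg.
Tool frame: the origin (TCP) lies between the finger pads, 19 mm behind the fingertips; this is the grasp point; z points along the fingers, y is the direction in which the jaws open and shut (so a half turn about z gives the same grasp; the last joint's range is limited). The gripper opens to 91 mm and grips with 3 to 60 N. Pads are 32 mm wide; open, the fingers measure 118 mm over their backs; the gripper's body (76 mm by 178 mm) begins 60 mm behind the grasp point.
Start: joints at [-0.02, 0.32, 1.565, -0, 1.257, -0.02], TCP at [0.575, 0, 0.233] pointing down, gripper open.
Joint ranges: [-3.11, 3.11], [-0.84, 2.01], [0.21, 2.61], [-1.34, 4.49], [0.05, 2.63], [-2.56, 2.56]. Speed limits (rad/s): [2.57, 2.57, 3.14, 3.14, 3.14, 3.14].

### API

Orientations are given as [roll, pitch, yaw] about the fixed x, y, z axes, in that order (R = Rz(yaw) Ry(pitch) Rx(roll)).
In Python, from workcell import get_obs, read_camera, camera_info, hand_in gives the robot as it stands.
- The arm moves only by the tool step_arm, never from a script. Its argument "moves" is a list of rows, each an object with "translation": the shift along the tool's x, y, z in cm, a list of three; "turn": the turn, a rotation vector about the tool's x, y, z in degrees, a list of three. A call has 1 to 20 rows; each row shifts and turns the commanded pose from where the row before left it, along the tool's axes as they then stand; what a row does not reach is not made up. A row lasts 1/12 s, in which the tool goes at most 41.7 mm and 7.16 degrees, less where a joint would pass 70% of its speed; a pose out of reach is approached as far as the arm can. A call with a gripper value outside its range is refused whole. "jaw" is the closure, from 0 (fully open) to 1 (shut), set as the call begins (left out, the last holds). The fingers move at their own pace and stop on an object; "newtons" is the grip in N (left out, the last holds). Time passes only in rows, so rows that do not move let the fingers close. It gives the time, the measured TCP pose, the force and the opening at its end, in the units of the state.
- get_obs(): the state, without advancing time (a new reading comes with each control period).
- read_camera(name): name is "scene" or "side" or "wrist"; returns the picture (480x640x3 uint8, blue, green, red); there is no depth.
- camera_info(name): a dict with "K" (3x3 intrinsics, pixels), "extrinsics" (4x4, takes a point from camera to world coordinates); the wrist camera has in their place "T_tool_cam" (4x4, takes a point from camera to tool coordinates, whose origin is the TCP and whose axes are the flange's). Camera axes: x right, y down, z forward; pixel columns grow to the right and rows downward; lengths in m; the calibration is good to about 2 mm. A picture is of the moment at which its call begins: read the wrist's pose just before it. camera_info takes no time and is no camera call.
- hand_in(): hands the job in, once; it reports no verdict.
The state is a dict: "clock": time; "joint_positions": joint angles; "joint_vel": joint speeds; "effort": joint torques, N m; "tool_pos": TCP position; "tcp_rot": TCP orientation; "wrist_force": force on the tool from outside, world axes, zero at the start; "wrist_torque": the same for the moment, N m; "grip_width": finger opening in m.
Only numpy, scipy, OpenCV 4.12 (cv2) and the standard library are available. Lean on these libraries where they do the work, as an engineer would, in place of code of your own. Each camera call takes 0.05 s, during which the arm holds its last target. There are 200 camera calls.

## Working session

There is one attempt and no reset: what is moved stays moved. The work goes in short steps, Python scripts to look and compute and a tool call to move; the robot and the scene stay as the last step left them, time stands still between calls to the robot, and variables do not carry over. Pictures are saved under pics/ and viewed, about 8 in all and at most 12, crops included, and the job is handed in when it is done.

Besides the shell and the picture viewer there is one more tool, called after "Emit:" in YAML: its name, and indented under it one key for each argument. step_arm: Moves the arm, as the interface text tells. Its arguments: {"type":"object","properties":{"moves":{"type":"array","items":{"type":"object","properties":{"translation":{"type":"array","items":{"type":"number"}},"turn":{"type":"array","items":{"type":"number"}}}}},"jaw":{"type":"number"},"newtons":{"type":"number"}},"required":["moves"]}

```bash
mkdir -p pics
cat > h.py <<'E'
import numpy as np, cv2, json
from workcell import get_obs, read_camera, camera_info, hand_in
from scipy.spatial.transform import Rotation as R
def tool():
    o=get_obs(); T=np.eye(4); T[:3,:3]=R.from_euler('xyz',o['tcp_rot']).as_matrix(); T[:3,3]=o['tool_pos']; return T
def cam(name,T=None):
    c=camera_info(name); K=np.array(c['K'])
    E=np.array(c['extrinsics']) if 'extrinsics' in c else (tool() if T is None else T)@np.array(c['T_tool_cam'])
    return K,E
def ray(name,p,T=None):
    K,E=cam(name,T); d=E[:3,:3]@np.linalg.solve(K,[p[0],p[1],1]); return E[:3,3],d
def onz(name,p,z,T=None):
    o,d=ray(name,p,T); return o+d*(z-o[2])/d[2]
def proj(name,X,T=None):
    K,E=cam(name,T); x=np.linalg.inv(E)@np.append(X,1); x=K@x[:3]; return x[:2]/x[2]
E
python3 - <<'E'
from h import *
o=get_obs(); print(o)
for n in ('scene','side','wrist'):
    im=read_camera(n); cv2.imwrite(f'pics/{n}0.png',im)
    K,E=cam(n); print(n,K.round(1).tolist(),E.round(3).tolist())
E
```

```text
{'clock': 0.0, 'joint_positions': array([-1.99513495e-02,  3.20274037e-01,  1.56566947e+00, -2.09824714e-05,
        1.25737896e+00, -1.99917576e-02]), 'joint_vel': array([-0.00164621, -0.00049124, -0.00118091, -0.0002643 ,  0.00044738,
       -0.00080155]), 'effort': array([-5.01459035e-04, -4.12465632e+01, -2.31973493e+01,  7.28826877e-02,
        4.58198413e-02, -1.41870069e-04]), 'tool_pos': array([5.74533461e-01, 3.17242324e-05, 2.31934217e-01]), 'tcp_rot': array([-3.13986279e+00, -1.46345871e-05,  1.57084321e+00]), 'wrist_force': array([-0.28983063,  0.77566331, -0.14419305]), 'wrist_torque': array([0.03702671, 0.01642947, 0.01077229]), 'grip_width': 0.09153382424939542}
scene [[472.2, 0.0, 320.7], [0.0, 472.2, 243.6], [0.0, 0.0, 1.0]] [[0.713, -0.535, 0.453, 0.135], [-0.701, -0.553, 0.45, -0.319], [0.01, -0.639, -0.769, 0.782], [0.0, 0.0, 0.0, 1.0]]
side [[465.2, 0.0, 322.3], [0.0, 465.2, 230.1], [0.0, 0.0, 1.0]] [[-0.531, -0.392, 0.751, -0.133], [-0.847, 0.242, -0.473, 0.522], [0.004, -0.888, -0.46, 0.519], [0.0, 0.0, 0.0, 1.0]]
wrist [[399.9, 0.0, 319.4], [0.0, 399.9, 239.3], [0.0, 0.0, 1.0]] [[1.0, -0.0, -0.001, 0.575], [-0.0, -0.969, -0.249, 0.07], [-0.001, 0.249, -0.969, 0.384], [0.0, 0.0, 0.0, 1.0]]
```

Run:
```python
import cv2,numpy as np
a=[cv2.imread(f'pics/{n}0.png') for n in('scene','side','wrist')]
cv2.imwrite('pics/m0.png',cv2.resize(np.vstack([np.hstack(a[:2]),np.hstack([a[2],0*a[2]])]),(800,600)))
```

```text
(no output)
```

View pics/scene0.png

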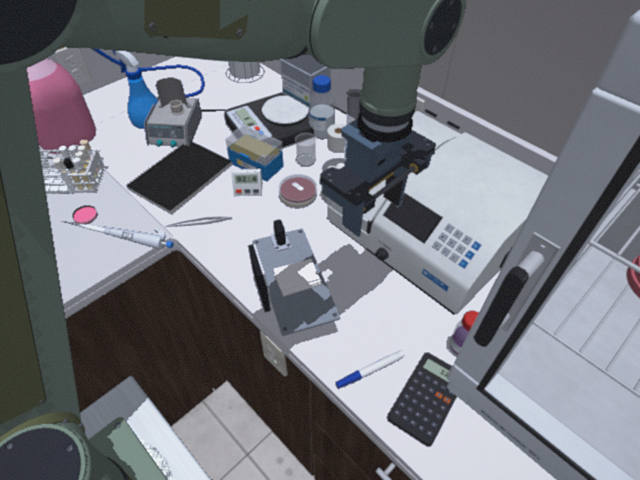

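View pics/wrist0.png

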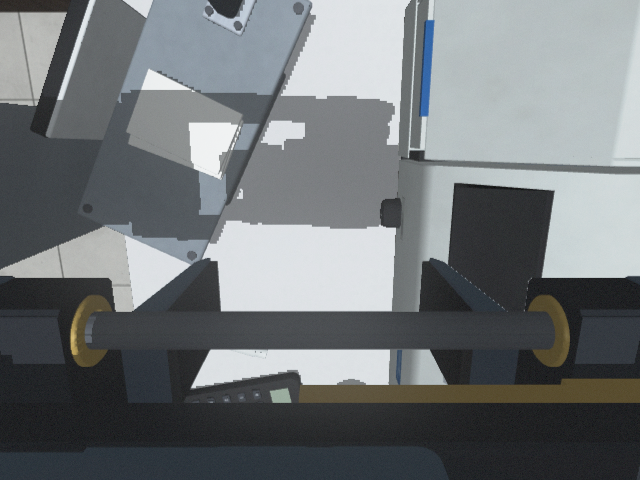

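View pics/side0.png

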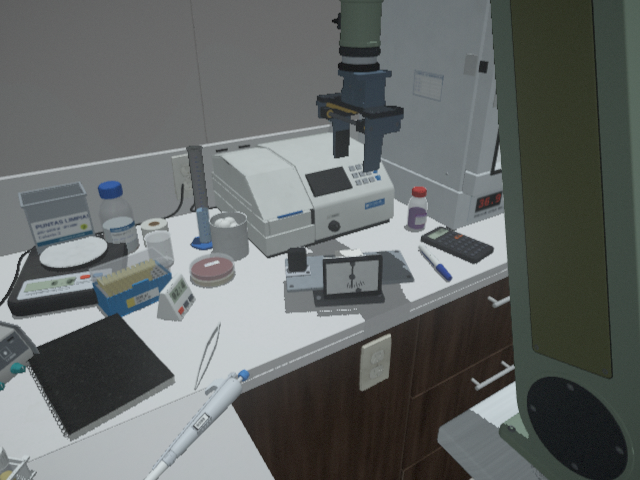

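The scene shows the gauge near pixel (290,270), handle at (280,232). The wrist view has the platen corners at about (79,211), (196,265) and (313,3), with the stack around (185,120). The side view has the dial at (352,277). Next I'll compute the gauge pose and zoom in on the dial.

Run:
```python
from h import *
z=.055
P={k:onz('wrist',p,z) for k,p in dict(ll=(79,211),lr=(196,265),ur=(313,3),bl=(88,208),br=(192,256),bu=(299,8)).items()}
for k,v in P.items(): print(k,v.round(4))
d=P['ur']-P['lr']; e=P['lr']-P['ll']; f=P['br']-P['bl']; g=P['bu']-P['br']
print(np.linalg.norm(d),np.linalg.norm(e),np.linalg.norm(f),np.linalg.norm(g))
for v in (d,g): print('yaw y',np.degrees(np.arctan2(-v[0],v[1])))
for v in (e,f): print('yaw x',np.degrees(np.arctan2(v[1],v[0])))
print('ctr',(P['ll']+P['ur'])/2,(P['bl']+P['bu'])/2)
print('scene: handle top', onz('scene',(279,224),.103))
im=cv2.imread('pics/wrist0.png')[50:200,100:270]
s=cv2.imread('pics/side0.png')[245:310,305:395]
a=cv2.resize(im,None,fx=3,fy=3,interpolation=2); b=cv2.resize(s,(90*6,65*6),interpolation=2)
b=cv2.resize(s,None,fx=8.8,fy=8.8,interpolation=cv2.INTER_CUBIC)
cv2.imwrite('pics/dial0.png',b[:600,:800]); cv2.imwrite('pics/stack0.png',a)
```

```text
ll [0.3745 0.0099 0.055 ]
lr [ 0.4685 -0.0374  0.055 ]
ur [0.5705 0.1653 0.055 ]
bl [0.3824 0.0124 0.055 ]
br [ 0.4657 -0.0293  0.055 ]
bu [0.5601 0.162  0.055 ]
0.2269485897277038 0.10524487819216291 0.0931873724474791 0.213358165341149
yaw y -26.694027869604373
yaw y -26.25876169163653
yaw x -26.72003079992417
yaw x -26.609592872079126
ctr [0.47247542 0.08760369 0.055     ] [0.47123359 0.08721666 0.055     ]
scene: handle top [0.51156658 0.1697994  0.103     ]
```

View pics/dial0.png

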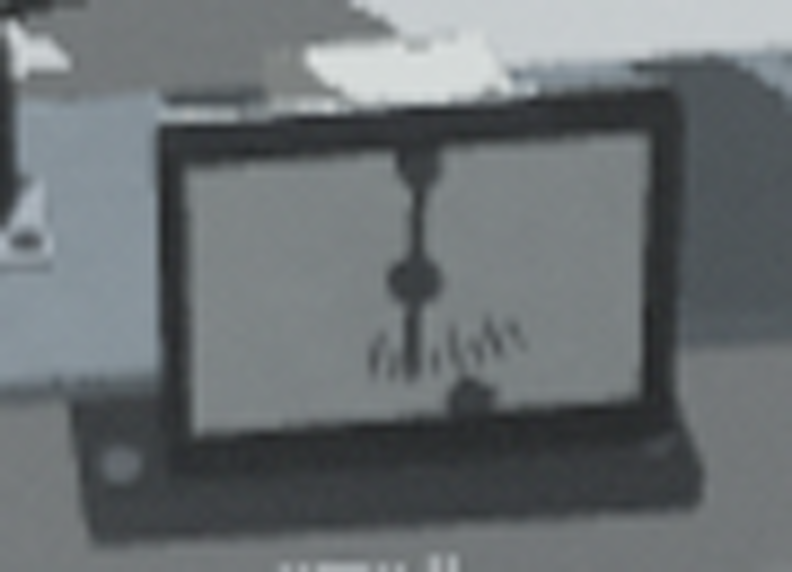

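The zoomed dial shows the pivot at about (418,165), the pointer tip at (410,380) and the index point at about (470,380) in the crop. I'll turn those into angles and measure the stack.

```bash
cat >> h.py <<'E'
def gauge(c=(0.472,0.0875),yaw=-26.6,tilt=-1.5):
    G=np.eye(4); G[:3,:3]=(R.from_euler('z',yaw,degrees=True)*R.from_euler('x',tilt,degrees=True)).as_matrix(); G[:3,3]=[c[0],c[1],.0471]; return G
def dial(p,G,x=-.062,name='side',T=None):
    o,d=ray(name,p,T); Gi=np.linalg.inv(G); o=Gi[:3,:3]@o+Gi[:3,3]; d=Gi[:3,:3]@d; return o+d*(x-o[0])/d[0]
E
python3 - <<'E'
from h import *
G=gauge()
for x in(-.058,-.062,-.066):
  q={k:dial(((u+.5)/8.8-.5+305,(v+.5)/8.8-.5+245),G,x) for k,(u,v) in dict(piv=(418,165),tip=(410,380),idx=(470,380),itop=(470,376),fr_l=(160,130),fr_r=(680,95)).items()}
  print(x,{k:(v[1:]*1000).round(1).tolist() for k,v in q.items()})
  for k in('tip','idx','itop'):
    d=q[k]-q['piv']; print(k,np.arctan2(-d[1],-d[2]).round(3),np.hypot(d[1],d[2]).round(4))
Gi=np.linalg.inv(G)
for p in((150,70),(243,117),(222,178),(130,137)):
  X=onz('wrist',p,.070); print(X.round(4),(Gi@np.append(X,1))[:3].round(4))
E
```

```text
-0.058 {'piv': [-2.2, 52.1], 'tip': [-0.9, 1.4], 'idx': [-13.2, 0.3], 'itop': [-13.2, 1.3], 'fr_l': [48.3, 64.1], 'fr_r': [-53.9, 63.9]}
tip -0.025 0.0507
idx 0.209 0.0529
itop 0.212 0.052
-0.062 {'piv': [-1.6, 54.6], 'tip': [-0.3, 4.2], 'idx': [-12.5, 3.1], 'itop': [-12.5, 4.1], 'fr_l': [48.7, 66.6], 'fr_r': [-52.9, 66.3]}
tip -0.025 0.0504
idx 0.209 0.0526
itop 0.212 0.0517
-0.066 {'piv': [-1.0, 57.1], 'tip': [0.3, 7.0], 'idx': [-11.8, 5.9], 'itop': [-11.8, 6.9], 'fr_l': [49.0, 69.0], 'fr_r': [-52.0, 68.8]}
tip -0.025 0.0501
idx 0.209 0.0523
itop 0.212 0.0514
[0.4513 0.1172 0.07  ] [-0.0318  0.0166  0.0233]
[0.5177 0.0842 0.07  ] [0.0424 0.0169 0.0234]
[0.4992 0.0387 0.07  ] [ 0.0461 -0.0321  0.0221]
[0.4311 0.0697 0.07  ] [-0.0286 -0.0348  0.022 ]
```

View pics/stack0.png

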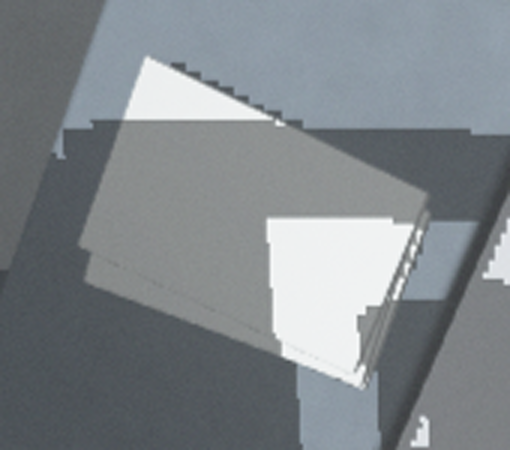

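The pointer reads -0.025, as expected at the start, and the index is at about 0.21 rad. The stack is near gauge (6,-10) mm. Moving above it now, jaws along gauge y.

Emit:
step_arm:
  moves:
    - {"translation": [1.52, -2.03, 1.6], "turn": [0, 0, 0]}
    - {"translation": [1.52, -2.03, 1.6], "turn": [0, 0, 0]}
    - {"translation": [1.52, -2.03, 1.6], "turn": [0, 0, 0]}
    - {"translation": [1.52, -2.03, 1.6], "turn": [0, 0, 0]}
    - {"translation": [1.51, -2.04, 1.6], "turn": [0, 0, 0]}
    - {"turn": [0, 0, -7], "translation": [0, 0, 0]}
    - {"turn": [0, 0, -7], "translation": [0, 0, 0]}
    - {"turn": [0, 0, -7], "translation": [0, 0, 0]}
    - {"turn": [0, 0, -7], "translation": [0, 0, 0]}
    - {"turn": [0, 0, -7], "translation": [0, 0, 0]}
    - {"turn": [0, 0, -7], "translation": [0, 0, 0]}
    - {"turn": [0, 0, -7], "translation": [0, 0, 0]}
    - {"turn": [0, 0, -7], "translation": [0, 0, 0]}
    - {"turn": [0, 0, -7], "translation": [0, 0, 0]}
    - {"turn": [1.5, 0, -0.4], "translation": [0, 0, 0]}
    - {"turn": [0, 0, 0], "translation": [0, 0, 0]}
    - {"turn": [0, 0, 0], "translation": [0, 0, 0]}
  jaw: 0
  newtons: 6

```text
clock: 1.57
tool_pos: [0.4734, 0.0761, 0.1526]
tcp_rot: [-3.116, -0.0, 2.677]
wrist_force: [-0.1, 0.1, 0.6]
grip_width: 0.091
```

```bash
cat >> h.py <<'E'
def rep(G=None):
    G=gauge() if G is None else G
    T=tool(); Q=np.linalg.inv(G)@T; o=get_obs()
    print('t',round(o['clock'],2),'TCP in gauge mm',(Q[:3,3]*1000).round(1),'axes x',Q[:3,0].round(3),'y',Q[:3,1].round(3),'z',Q[:3,2].round(3),'world',T[:3,3].round(4),'F',o['wrist_force'].round(2),'w',round(o['grip_width'],4)); return T
E
python3 - <<'E'
from h import *
T=rep()
im=read_camera('wrist'); cv2.imwrite('pics/wrist1.png',im)
G=gauge()
for n,X in dict(stud_corner_mm=(-54,-115,8),mp=(-54,115,8),pp=(54,115,8),pm=(54,-115,8)).items():
  print(n,proj('wrist',(G@np.append(np.array(X)/1000,1))[:3],T).round(0))
E
```

```text
t 1.57 TCP in gauge mm [  6.3 -12.3 105.2] axes x [-1. -0.  0.] y [-0.  1.  0.] z [-0.  0. -1.] world [0.4734 0.0761 0.1526] F [-0.1   0.13  0.62] w 0.091
stud_corner_mm [150. 152.]
mp [528. 152.]
pp [507. 315.]
pm [167. 315.]
```

View pics/wrist1.png

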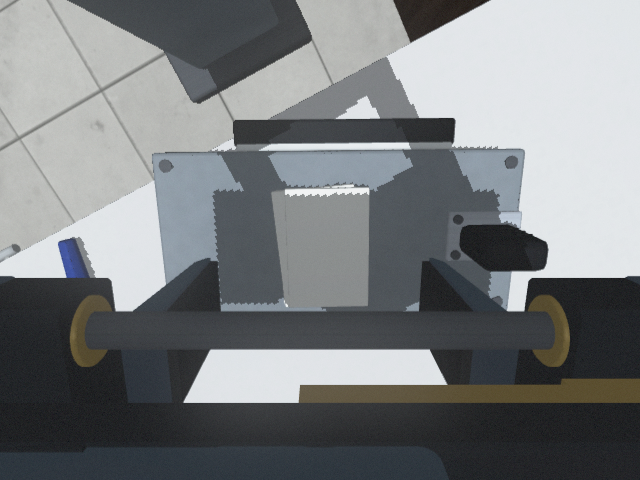

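The predicted platen corners match the picture within about 4 px. The stack spans columns 272–369 and sits centred between the fingers. Descending.

Emit:
step_arm:
  moves:
    - {"translation": [0, 0, 1.4]}
    - {"translation": [0, 0, 1.4]}
    - {"translation": [0, 0, 1.4]}
    - {"translation": [0, 0, 1.4]}
    - {"translation": [0, 0, 1.4]}
    - {"translation": [0, 0, 0.3]}
    - {"translation": [0, 0, 0.3]}
    - {"translation": [0, 0, 0]}
    - {"translation": [0, 0, 0]}

```text
invalid input at $.moves[0]: expected keys translation, turn
```

```bash
python3 -c "
from h import *
rep()"
```

```text
t 1.62 TCP in gauge mm [  6.3 -12.4 105.2] axes x [-1.  0.  0.] y [0. 1. 0.] z [-0.  0. -1.] world [0.4733 0.076  0.1526] F [-0.63  0.72  0.59] w 0.0913
```

Emit:
step_arm:
  moves:
    - {"translation": [0, 0, 1.4], "turn": [0, 0, 0]}
    - {"translation": [0, 0, 1.4], "turn": [0, 0, 0]}
    - {"translation": [0, 0, 1.4], "turn": [0, 0, 0]}
    - {"translation": [0, 0, 1.4], "turn": [0, 0, 0]}
    - {"translation": [0, 0, 1.4], "turn": [0, 0, 0]}
    - {"translation": [0, 0, 0.3], "turn": [0, 0, 0]}
    - {"translation": [0, 0, 0.3], "turn": [0, 0, 0]}
    - {"translation": [0, 0, 0], "turn": [0, 0, 0]}
    - {"translation": [0, 0, 0], "turn": [0, 0, 0]}

```text
clock: 2.37
tool_pos: [0.473, 0.0742, 0.0774]
tcp_rot: [-3.116, 0.001, 2.677]
wrist_force: [-0.4, -0.6, 0.4]
grip_width: 0.0913
```

```bash
python3 -c "
from h import *
rep()"
```

```text
t 2.37 TCP in gauge mm [  6.9 -12.3  29.9] axes x [-1.     0.    -0.001] y [0.    1.    0.001] z [ 0.001  0.001 -1.   ] world [0.473  0.0742 0.0774] F [-0.42 -0.63  0.38] w 0.0913
```

Emit:
step_arm:
  moves:
    - {"translation": [0, 0, 0], "turn": [0, 0, 0]}
    - {"translation": [0, 0, 0], "turn": [0, 0, 0]}
    - {"translation": [0, 0, 0], "turn": [0, 0, 0]}
    - {"translation": [0, 0, 0], "turn": [0, 0, 0]}
  jaw: 0.3
  newtons: 5

```text
clock: 2.7
tool_pos: [0.4727, 0.0742, 0.0771]
tcp_rot: [-3.116, 0.001, 2.677]
wrist_force: [0.2, 0.3, -0.3]
grip_width: 0.0675
```

Emit:
step_arm:
  moves:
    - {"translation": [0, 0, 0], "turn": [0, 0, 0]}
    - {"translation": [0, 0, 0], "turn": [0, 0, 0]}
    - {"translation": [0, 0, 0], "turn": [0, 0, 0]}
    - {"translation": [0, 0, 0], "turn": [0, 0, 0]}
    - {"translation": [0, 0, 0], "turn": [0, 0, 0]}
    - {"translation": [0, 0, 0], "turn": [0, 0, 0]}
    - {"translation": [0, 0, 0], "turn": [0, 0, 0]}
    - {"translation": [0, 0, 0], "turn": [0, 0, 0]}
  jaw: 0.48

```text
clock: 3.37
tool_pos: [0.4726, 0.0741, 0.0769]
tcp_rot: [-3.116, 0.0, 2.677]
wrist_force: [0.0, -0.7, 2.1]
grip_width: 0.0525
```

```bash
python3 -c "
from h import *
rep()"
```

```text
t 3.37 TCP in gauge mm [  6.6 -12.4  29.5] axes x [-1. -0. -0.] y [-0.  1.  0.] z [ 0.  0. -1.] world [0.4726 0.0741 0.0769] F [ 0.   -0.69  2.08] w 0.0525
```

Emit:
step_arm:
  moves:
    - {"translation": [0, 0, 0], "turn": [0, 0, 0]}
    - {"translation": [0, 0, 0], "turn": [0, 0, 0]}
    - {"translation": [0, 0, 0], "turn": [0, 0, 0]}
    - {"translation": [0, 0, 0], "turn": [0, 0, 0]}
    - {"translation": [0, 0, 0], "turn": [0, 0, 0]}
    - {"translation": [0, 0, 0], "turn": [0, 0, 0]}
  jaw: 0.7
  newtons: 12

```text
clock: 3.87
tool_pos: [0.4726, 0.0741, 0.0769]
tcp_rot: [-3.115, 0.0, 2.677]
wrist_force: [-0.2, -1.8, 3.2]
grip_width: 0.052
```

```bash
python3 -c "
from h import *
rep()"
```

```text
t 3.87 TCP in gauge mm [  6.5 -12.5  29.4] axes x [-1. -0. -0.] y [-0.  1. -0.] z [ 0. -0. -1.] world [0.4726 0.0741 0.0769] F [-0.21 -1.78  3.23] w 0.052
```

Emit:
step_arm:
  moves:
    - {"translation": [0, 0, -0.1], "turn": [0, 0, 0]}
    - {"translation": [0, 0, 0], "turn": [0, 0, 0]}
    - {"translation": [0, 0, 0], "turn": [0, 0, 0]}
    - {"translation": [0, 0, 0], "turn": [0, 0, 0]}
  jaw: 0.3

```text
clock: 4.2
tool_pos: [0.4724, 0.0742, 0.0776]
tcp_rot: [-3.115, -0.0, 2.677]
wrist_force: [-0.6, -0.7, 0.3]
grip_width: 0.0637
```

```bash
python3 -c "
from h import *
rep()
im=read_camera('wrist'); cv2.imwrite('pics/wrist2.png',cv2.resize(im[120:360,180:460],None,fx=2.5,fy=2.5))"
```

```text
t 4.2 TCP in gauge mm [  6.3 -12.5  30.2] axes x [-1.  0.  0.] y [ 0.  1. -0.] z [-0. -0. -1.] world [0.4724 0.0742 0.0776] F [-0.62 -0.73  0.32] w 0.0637
```

View pics/wrist2.png

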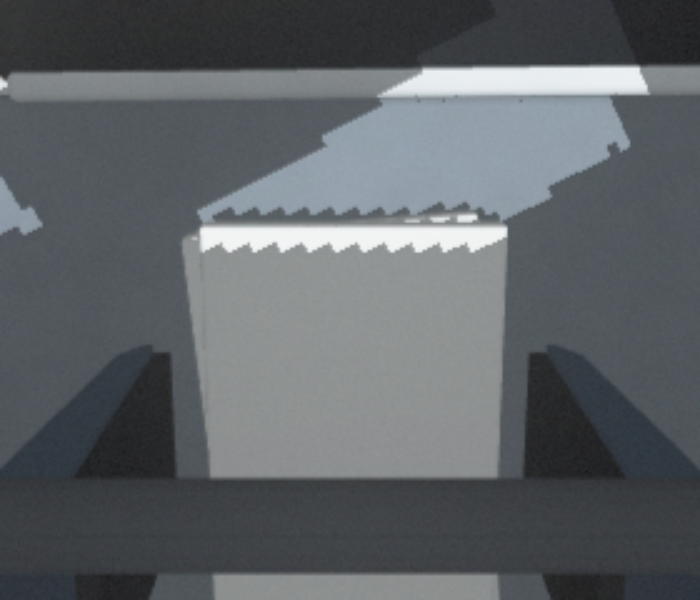

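A lower plate still sticks out on the left (crop column 183 against 201 for the top one), skewed by about 3°. The fingertips were probably too high to reach it. I'll go lower and squeeze again.

Emit:
step_arm:
  moves:
    - {"translation": [0, 0, 0.1], "turn": [0, 0, 0]}
    - {"translation": [0, 0, 0.1], "turn": [0, 0, 0]}
    - {"translation": [0, 0, 0], "turn": [0, 0, 0]}
    - {"translation": [0, 0, 0], "turn": [0, 0, 0]}

```text
clock: 4.58
tool_pos: [0.4724, 0.0741, 0.0757]
tcp_rot: [-3.115, -0.0, 2.677]
wrist_force: [-0.9, 0.4, 0.9]
grip_width: 0.0638
```

```bash
python3 -c "
from h import *
rep()"
```

```text
t 4.58 TCP in gauge mm [  6.4 -12.5  28.2] axes x [-1.  0.  0.] y [ 0.  1. -0.] z [-0. -0. -1.] world [0.4724 0.0741 0.0757] F [-0.86  0.42  0.91] w 0.0638
```

No contact with the platen yet. Squeezing harder at this height.

Emit:
step_arm:
  moves:
    - {"translation": [0, 0, 0], "turn": [0, 0, 0]}
    - {"translation": [0, 0, 0], "turn": [0, 0, 0]}
    - {"translation": [0, 0, 0], "turn": [0, 0, 0]}
    - {"translation": [0, 0, 0], "turn": [0, 0, 0]}
    - {"translation": [0, 0, 0], "turn": [0, 0, 0]}
    - {"translation": [0, 0, 0], "turn": [0, 0, 0]}
  jaw: 0.7
  newtons: 15

```text
clock: 5.08
tool_pos: [0.4724, 0.074, 0.0758]
tcp_rot: [-3.115, -0.0, 2.677]
wrist_force: [-0.3, -0.4, -0.2]
grip_width: 0.0518
```

```bash
python3 -c "
from h import *
rep()"
```

```text
t 5.08 TCP in gauge mm [  6.4 -12.6  28.4] axes x [-1. -0.  0.] y [-0.  1. -0.] z [-0. -0. -1.] world [0.4724 0.074  0.0758] F [-0.34 -0.36 -0.21] w 0.0518
```

Emit:
step_arm:
  moves:
    - {"translation": [0, 0, 0], "turn": [0, 0, 0]}
    - {"translation": [0, 0, 0], "turn": [0, 0, 0]}
    - {"translation": [0, 0, 0], "turn": [0, 0, 0]}
    - {"translation": [0, 0, 0], "turn": [0, 0, 0]}
  jaw: 0.28

```text
clock: 5.42
tool_pos: [0.4726, 0.0742, 0.0758]
tcp_rot: [-3.116, 0.0, 2.677]
wrist_force: [-0.6, 0.3, 0.2]
grip_width: 0.0657
```

```bash
python3 -c "
from h import *
rep()
im=read_camera('wrist'); cv2.imwrite('pics/wrist3f.png',im);cv2.imwrite('pics/wrist3.png',cv2.resize(im[190:320,240:400],None,fx=4.5,fy=4.5,interpolation=2))"
```

```text
t 5.42 TCP in gauge mm [  6.5 -12.4  28.4] axes x [-1.  0. -0.] y [0. 1. 0.] z [ 0.  0. -1.] world [0.4726 0.0742 0.0758] F [-0.56  0.31  0.17] w 0.0657
```

View pics/wrist3.png

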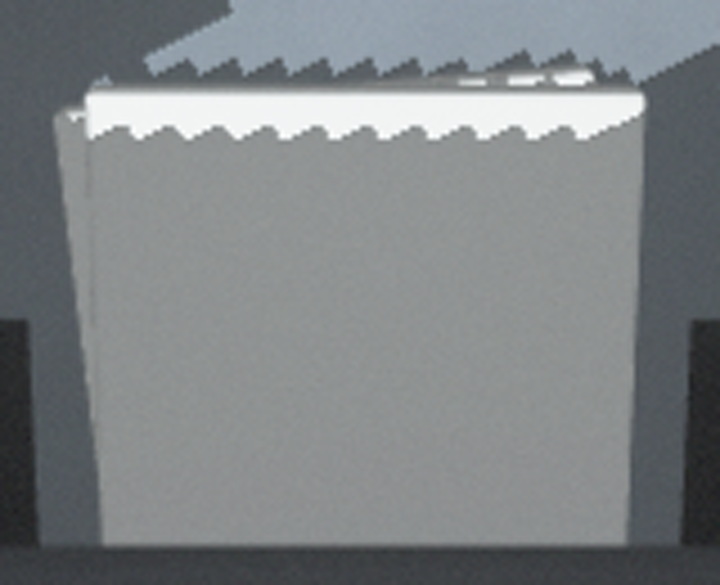

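The top plate is square to the pads, but a lower one is skewed and seems to jam between the rubber pads. I'll get the angle from the edge pixels (skewed edge (58,118)–(90,380), top plate's edge (88,110)–(102,540) in the crop).

Run:
```python
from h import *
T=tool(); G=gauge(); Gi=np.linalg.inv(G)
def gz(p,z):
  o,d=ray('wrist',((p[0]+.5)/4.5-.5+240,(p[1]+.5)/4.5-.5+190),T); o=Gi[:3,:3]@o+Gi[:3,3]; d=Gi[:3,:3]@d; return (o+d*(z-o[2])/d[2])*1000
def ed(n,a,b,z):
  A,B=gz(a,z),gz(b,z); v=B-A; print(n,z,A.round(1),B.round(1),'ang',np.arctan2(-v[1],v[0]).round(3))  # skew of x-edge? 
ed('top left',(88,110),(102,540),23); ed('top right',(643,110),(628,540),23)
for z in(13,18): ed('low left',(58,118),(90,380),z)
for z in(13,18): ed('low top edge',(460,80),(592,71),z)
```

```text
top left 23 [-4416.   3493.3 23000. ] [-10407.6   3528.9  23000. ] ang -3.136
top right 23 [-4418.8 -3657.6 23000. ] [-10409.6  -3684.3  23000. ] ang 3.137
low left 13 [-2567.2  2176.9 13000. ] [-4572.5  2020.6 13000. ] ang 3.064
low left 18 [-3543.9  3030.6 18000. ] [-6331.3  2813.3 18000. ] ang 3.064
low top edge 13 [-2289.8  -732.6 13000. ] [-2224.6 -1681.8 13000. ] ang 1.502
low top edge 18 [-3158.3 -1013.6 18000. ] [-3067.7 -2333.2 18000. ] ang 1.502
```

The skewed plate is off by about 0.07 rad (4°), which fits the 52 mm jam width. I'll turn the jaws parallel to that plate and close, so that the upper plates are the ones turned onto it.

Emit:
step_arm:
  moves:
    - {"translation": [0, 0, 0], "turn": [0, 0, -2]}
    - {"translation": [0, 0, 0], "turn": [0, 0, -2]}
    - {"translation": [0, 0, 0], "turn": [0, 0, 0]}
    - {"translation": [0, 0, 0], "turn": [0, 0, 0]}

```text
clock: 5.8
tool_pos: [0.4725, 0.0741, 0.0758]
tcp_rot: [-3.116, -0.002, 2.746]
wrist_force: [0.1, 0.1, -0.1]
grip_width: 0.0658
```

Emit:
step_arm:
  moves:
    - {"translation": [0, 0, 0], "turn": [0, 0, 0]}
    - {"translation": [0, 0, 0], "turn": [0, 0, 0]}
    - {"translation": [0, 0, 0], "turn": [0, 0, 0]}
    - {"translation": [0, 0, 0], "turn": [0, 0, 0]}
    - {"translation": [0, 0, 0], "turn": [0, 0, 0]}
    - {"translation": [0, 0, 0], "turn": [0, 0, 0]}
  jaw: 0.7
  newtons: 6

```text
clock: 6.3
tool_pos: [0.4725, 0.0741, 0.0758]
tcp_rot: [-3.116, -0.002, 2.747]
wrist_force: [0.2, -0.2, -0.3]
grip_width: 0.0511
```

```bash
python3 -c "
from h import *
rep()"
```

```text
t 6.3 TCP in gauge mm [  6.5 -12.5  28.4] axes x [-0.998 -0.07  -0.   ] y [-0.07   0.998  0.   ] z [ 0.  0. -1.] world [0.4725 0.0741 0.0758] F [ 0.19 -0.23 -0.31] w 0.0511
```

Emit:
step_arm:
  moves:
    - {"translation": [0, 0, 0], "turn": [0, 0, -0.5]}
    - {"translation": [0, 0, 0], "turn": [0, 0, -0.5]}
    - {"translation": [0, 0, 0], "turn": [0, 0, -0.5]}
    - {"translation": [0, 0, 0], "turn": [0, 0, -0.5]}
    - {"translation": [0, 0, 0], "turn": [0, 0, -0.5]}
    - {"translation": [0, 0, 0], "turn": [0, 0, 0]}

```text
clock: 6.8
tool_pos: [0.4725, 0.0741, 0.0758]
tcp_rot: [-3.116, -0.003, 2.791]
wrist_force: [0.7, -0.8, 0.3]
grip_width: 0.0513
```

Emit:
step_arm:
  moves:
    - {"translation": [0, 0, 0], "turn": [0, 0, 0]}
    - {"translation": [0, 0, 0], "turn": [0, 0, 0]}
    - {"translation": [0, 0, 0], "turn": [0, 0, 0]}
    - {"translation": [0, 0, 0], "turn": [0, 0, 0]}
  newtons: 15

```text
clock: 7.13
tool_pos: [0.4725, 0.0741, 0.0758]
tcp_rot: [-3.116, -0.003, 2.791]
wrist_force: [-0.4, -0.3, 0.1]
grip_width: 0.0512
```

```bash
python3 -c "
from h import *
rep()"
```

```text
t 7.13 TCP in gauge mm [  6.4 -12.5  28.4] axes x [-0.994 -0.113  0.   ] y [-0.113  0.994 -0.   ] z [-0. -0. -1.] world [0.4725 0.0741 0.0758] F [-0.39 -0.26  0.12] w 0.0512
```

Emit:
step_arm:
  moves:
    - {"translation": [0, 0, 0], "turn": [0, 0, 0]}
    - {"translation": [0, 0, 0], "turn": [0, 0, 0]}
    - {"translation": [0, 0, 0], "turn": [0, 0, 0]}
    - {"translation": [0, 0, -1.5], "turn": [0, 0, 0]}
    - {"translation": [0, 0, -1.5], "turn": [0, 0, 0]}
    - {"translation": [0, 0, -1.5], "turn": [0, 0, 0]}
    - {"translation": [0, 0, -1.5], "turn": [0, 0, 0]}
    - {"translation": [0, 0, 0], "turn": [0, 0, 0]}
    - {"translation": [0, 0, 0], "turn": [0, 0, 0]}
  jaw: 0

```text
clock: 7.88
tool_pos: [0.4736, 0.0756, 0.1361]
tcp_rot: [-3.116, -0.002, 2.791]
wrist_force: [-0.8, -0.9, -0.2]
grip_width: 0.0913
```

```bash
python3 -c "
from h import *
rep()
im=read_camera('wrist'); cv2.imwrite('pics/wrist4f.png',im);cv2.imwrite('pics/wrist4.png',cv2.resize(im[160:320,240:410],None,fx=3.7,fy=3.7,interpolation=2))"
```

```text
t 7.88 TCP in gauge mm [  6.8 -12.3  88.7] axes x [-0.994 -0.113 -0.001] y [-0.113  0.994  0.001] z [ 0.001  0.001 -1.   ] world [0.4736 0.0756 0.1361] F [-0.84 -0.93 -0.21] w 0.0913
```

View pics/wrist4.png

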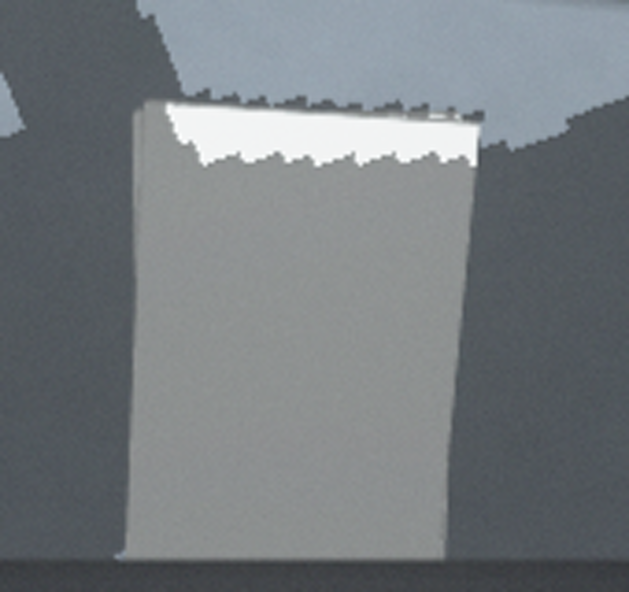

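The stack is much closer now. I'll compute each edge's angle in the gauge frame from these crop pixels (top right edge (478,130)–(445,557), lower left edge (133,115)–(136,290)).

Run:
```python
from h import *
T=tool(); G=gauge(); Gi=np.linalg.inv(G)
im=cv2.imread('pics/wrist4f.png'); g=cv2.cvtColor(im,cv2.COLOR_BGR2GRAY).astype(float)
def gz(p,z):
  o,d=ray('wrist',p,T); o=Gi[:3,:3]@o+Gi[:3,3]; d=Gi[:3,:3]@d; return ((o+d*(z/1000-o[2])/d[2])*1000)[:2]
def edge(c0,r0,c1,r1,z,name):
  P=[]
  for r in range(r0,r1+1,2):
    c=c0+(c1-c0)*(r-r0)/(r1-r0); cs=np.arange(int(round(c))-3,int(round(c))+4)
    dg=np.abs(np.diff(g[r,cs])); 
    if dg.max()<6: continue
    w=dg*(dg>.3*dg.max()); P.append(gz(((w*(cs[:-1]+.5)).sum()/w.sum(),r),z))
  P=np.array(P); k=np.polyfit(P[:,0],P[:,1],1); print(name,z,len(P),'skew',(-k[0]).round(3),'y at x=0',k[1].round(1),'res',np.std(P[:,1]-np.polyval(k,P[:,0])).round(2))
edge(369,198,360,308,23,'top right')
edge(276,245,275,308,23,'left lower half')
for z in(13,18,23): edge(276,196,277,225,z,'left upper (low plate)')
for r in (194,200,206,212,218,230,250,270,290,304): print(r,g[r,268:286].astype(int))
```

```text
top right 23 56 skew -0.059 y at x=0 12.0 res 0.21
left lower half 23 32 skew -0.048 y at x=0 -37.6 res 0.05
left upper (low plate) 13 15 skew -0.094 y at x=0 -38.8 res 0.06
left upper (low plate) 18 15 skew -0.094 y at x=0 -38.2 res 0.06
left upper (low plate) 23 15 skew -0.094 y at x=0 -37.7 res 0.05
194 [ 89  94  89  89  92  90  92 100 140 143 137 142 147 146 148 149 147 148]
200 [ 89  88  89  91  92  91  92 100 142 144 141 147 147 147 144 145 146 145]
206 [ 91  92  90  94  92  90  89 100 141 146 144 146 145 146 148 146 146 148]
212 [ 93  91  93  91  91  90  88  99 140 134 142 145 147 143 149 147 145 146]
218 [ 91  92  89  90  90  91  91  95 127 135 143 146 146 146 145 145 145 146]
230 [ 90  88  88  86  87  89  89  93 115 142 144 143 143 146 145 145 145 146]
250 [ 89  90  90  88  86  85  86  93 126 144 142 145 143 143 143 141 142 143]
270 [ 88  86  84  86  88  86  88 109 142 142 140 144 141 142 145 141 144 142]
290 [ 85  85  85  86  84  84  99 140 142 140 142 142 142 142 142 141 141 143]
304 [ 86  84  83  85  85  93 138 142 141 141 140 143 142 140 141 145 139 141]
```

The lower plate is at 0.094 rad and the top one at 0.055. That leaves a relative skew of about 0.04 and an offset of about 1 mm, already inside the tolerances. One more small pass will add margin.

Emit:
step_arm:
  moves:
    - {"translation": [0, 0, 1.4], "turn": [0, 0, 0]}
    - {"translation": [0, 0, 1.4], "turn": [0, 0, 0]}
    - {"translation": [0, 0, 1.4], "turn": [0, 0, 0]}
    - {"translation": [0, 0, 1.4], "turn": [0, 0, 0]}
    - {"translation": [0, 0, 0.4], "turn": [0, 0, 0]}
    - {"translation": [0, 0, 0], "turn": [0, 0, 0]}
    - {"translation": [0, 0, 0], "turn": [0, 0, 0]}
  jaw: 0.28

```text
clock: 8.52
tool_pos: [0.4719, 0.074, 0.075]
tcp_rot: [-3.115, -0.005, 2.791]
wrist_force: [1.8, -0.4, -0.3]
grip_width: 0.0657
```

Emit:
step_arm:
  moves:
    - {"translation": [0, 0, 0], "turn": [0, 0, 0]}
    - {"translation": [0, 0, 0], "turn": [0, 0, 0]}
    - {"translation": [0, 0, 0], "turn": [0, 0, 0]}
    - {"translation": [0, 0, 0], "turn": [0, 0, 0]}
    - {"translation": [0, 0, 0], "turn": [0, 0, 0]}
  jaw: 0.7
  newtons: 6

```text
clock: 8.93
tool_pos: [0.4724, 0.0741, 0.0757]
tcp_rot: [-3.116, -0.003, 2.791]
wrist_force: [0.2, 0.1, -1.1]
grip_width: 0.0515
```

Emit:
step_arm:
  moves:
    - {"translation": [0, 0, 0], "turn": [0, 0, -0.5]}
    - {"translation": [0, 0, 0], "turn": [0, 0, -0.5]}
    - {"translation": [0, 0, 0], "turn": [0, 0, -0.5]}
    - {"translation": [0, 0, 0], "turn": [0, 0, -0.5]}
    - {"translation": [0, 0, 0], "turn": [0, 0, 0]}
    - {"translation": [0, 0, 0], "turn": [0, 0, 0]}

```text
clock: 9.43
tool_pos: [0.4725, 0.0741, 0.0758]
tcp_rot: [-3.116, -0.004, 2.826]
wrist_force: [0.1, -0.5, -1.4]
grip_width: 0.0516
```

```bash
python3 -c "
from h import *
rep()"
```

```text
t 9.43 TCP in gauge mm [  6.4 -12.5  28.4] axes x [-0.989 -0.148  0.   ] y [-0.148  0.989 -0.   ] z [-0. -0. -1.] world [0.4725 0.0741 0.0758] F [ 0.14 -0.51 -1.38] w 0.0516
```

Emit:
step_arm:
  moves:
    - {"translation": [0, 0, 0], "turn": [0, 0, 0]}
    - {"translation": [0, 0, 0], "turn": [0, 0, 0]}
    - {"translation": [0, 0, 0], "turn": [0, 0, 0]}
    - {"translation": [0, 0, -1.5], "turn": [0, 0, 0]}
    - {"translation": [0, 0, -1.5], "turn": [0, 0, 0]}
    - {"translation": [0, 0, -1.5], "turn": [0, 0, 0]}
    - {"translation": [0, 0, -1.5], "turn": [0, 0, 0]}
    - {"translation": [0, 0, 0], "turn": [0, 0, 2.5]}
    - {"translation": [0, 0, 0], "turn": [0, 0, 6]}
    - {"translation": [0, 0, 0], "turn": [0, 0, 0]}
    - {"translation": [0, 0, 0], "turn": [0, 0, 0]}
  jaw: 0

```text
clock: 10.35
tool_pos: [0.4732, 0.0755, 0.1358]
tcp_rot: [-3.115, -0.0, 2.68]
wrist_force: [0.1, 0.4, 0.6]
grip_width: 0.0914
```

```bash
python3 -c "
from h import *
rep()
im=read_camera('wrist'); cv2.imwrite('pics/wrist5f.png',im);cv2.imwrite('pics/wrist5.png',cv2.resize(im[160:320,240:410],None,fx=3.7,fy=3.7,interpolation=0))"
```

```text
t 10.35 TCP in gauge mm [  6.4 -12.5  88.4] axes x [-1.    -0.002 -0.   ] y [-0.002  1.     0.   ] z [ 0.  0. -1.] world [0.4732 0.0755 0.1358] F [0.15 0.43 0.6 ] w 0.0914
```

View pics/wrist5.png

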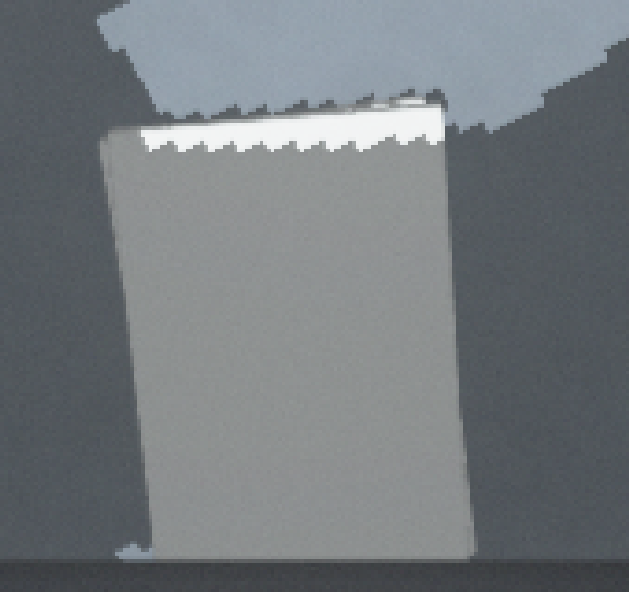

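The edges now coincide to within about a pixel all round, so the stack is square and released. On to the handle: quarter turn, shift over it, then descend.

Emit:
step_arm:
  moves:
    - {"translation": [0, 0, -0.3], "turn": [0, 0, 7]}
    - {"translation": [0, 0, 0], "turn": [0, 0, 7]}
    - {"translation": [0, 0, 0], "turn": [0, 0, 7]}
    - {"translation": [0, 0, 0], "turn": [0, 0, 7]}
    - {"translation": [0, 0, 0], "turn": [0, 0, 7]}
    - {"translation": [0, 0, 0], "turn": [0, 0, 7]}
    - {"translation": [0, 0, 0], "turn": [0, 0, 7]}
    - {"translation": [0, 0, 0], "turn": [0, 0, 7]}
    - {"translation": [0, 0, 0], "turn": [0, 0, 7]}
    - {"translation": [0, 0, 0], "turn": [0, 0, 7]}
    - {"translation": [0, 0, 0], "turn": [0, 0, 7]}
    - {"translation": [0, 0, 0], "turn": [0, 0, 7]}
    - {"translation": [0, 0, 0], "turn": [0, 0, 6]}
    - {"translation": [2.6, -0.16, 0], "turn": [0, 0, 0]}
    - {"translation": [2.6, -0.16, 0], "turn": [0, 0, 0]}
    - {"translation": [2.6, -0.16, 0], "turn": [0, 0, 0]}
    - {"translation": [2.6, -0.16, 0], "turn": [0, 0, 0]}
    - {"translation": [0, 0, 0], "turn": [0, 0, 0]}
    - {"translation": [0, 0, 0], "turn": [0, 0, 0]}

```text
clock: 11.98
tool_pos: [0.5141, 0.1721, 0.1354]
tcp_rot: [-3.141, 0.027, 1.11]
wrist_force: [-0.9, -0.5, 0.7]
grip_width: 0.0911
```

```bash
python3 -c "
from h import *
T=rep(); G=gauge()
im=read_camera('wrist'); cv2.imwrite('pics/wrist6.png',im)
print({k:proj('wrist',(G@np.append(np.array(k)/1000,1))[:3],T).round(0).tolist() for k in((-9,75,58),(9,75,58),(-9,109,58),(9,109,58),(-54,115,8),(54,115,8))})"
```

```text
t 11.98 TCP in gauge mm [-0.3 92.2 90.8] axes x [-0.003  1.    -0.001] y [ 1.     0.003 -0.001] z [-0.001 -0.001 -1.   ] world [0.5141 0.1721 0.1354] F [-0.9  -0.48  0.75] w 0.0911
{(-9, 75, 58): [301.0, 316.0], (9, 75, 58): [337.0, 317.0], (-9, 109, 58): [300.0, 251.0], (9, 109, 58): [338.0, 251.0], (-54, 115, 8): [229.0, 218.0], (54, 115, 8): [410.0, 219.0]}
```

View pics/wrist6.png

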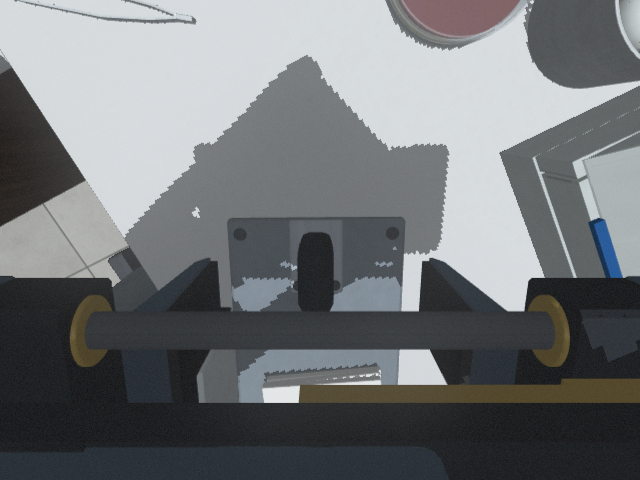

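The handle is at columns 298–334 (predicted 300–338), so I'll shift about 1 mm, descend and grip.

Emit:
step_arm:
  moves:
    - {"translation": [0, -0.1, 1.2], "turn": [0, 0, 0]}
    - {"translation": [0, 0, 1.2], "turn": [0, 0, 0]}
    - {"translation": [0, 0, 1.2], "turn": [0, 0, 0]}
    - {"translation": [0, 0, 1.2], "turn": [0, 0, 0]}
    - {"translation": [0, 0, 0.4], "turn": [0, 0, 0]}
    - {"translation": [0, 0, 0], "turn": [0, 0, 0]}
    - {"translation": [0, 0, 0], "turn": [0, 0, 0]}

```text
clock: 12.62
tool_pos: [0.5125, 0.17, 0.0844]
tcp_rot: [-3.142, 0.026, 1.106]
wrist_force: [0.0, 0.2, -0.3]
grip_width: 0.0911
```

Emit:
step_arm:
  moves:
    - {"translation": [0, 0, 0], "turn": [0, 0, 0]}
    - {"translation": [0, 0, 0], "turn": [0, 0, 0]}
    - {"translation": [0, 0, 0], "turn": [0, 0, 0]}
    - {"translation": [0, 0, 0], "turn": [0, 0, 0]}
    - {"translation": [0, 0, 0], "turn": [0, 0, 0]}
    - {"translation": [0, 0, 0], "turn": [0, 0, 0]}
  jaw: 0.65
  newtons: 10

```text
clock: 13.12
tool_pos: [0.5126, 0.1707, 0.0842]
tcp_rot: [3.141, 0.026, 1.107]
wrist_force: [-0.4, -0.7, 0.3]
grip_width: 0.0542
```

Emit:
step_arm:
  moves:
    - {"translation": [0, 0, 0], "turn": [0, 0, 0]}
    - {"translation": [0, 0, 0], "turn": [0, 0, 0]}
    - {"translation": [0, 0, 0], "turn": [0, 0, 0]}
    - {"translation": [0, 0, 0], "turn": [0, 0, 0]}
    - {"translation": [0, 0, 0], "turn": [0, 0, 0]}
    - {"translation": [0, 0, 0], "turn": [0, 0, 0]}
  jaw: 1
  newtons: 25

```text
clock: 13.62
tool_pos: [0.5124, 0.1708, 0.084]
tcp_rot: [-3.141, 0.026, 1.106]
wrist_force: [-1.1, 1.0, 0.5]
grip_width: 0.0176
```

```bash
python3 -c "
from h import *
rep()"
```

```text
t 13.62 TCP in gauge mm [-1.2 91.5 39.3] axes x [0. 1. 0.] y [ 1.    -0.    -0.001] z [-0.001  0.    -1.   ] world [0.5124 0.1708 0.084 ] F [-1.14  0.99  0.48] w 0.0176
```

The handle is gripped (17.6 mm). Rocking about the higher stud's axis, half way first, watching the force.

Emit:
step_arm:
  moves:
    - {"translation": [-0.074, 0, -0.198], "turn": [0, 0.9, 0]}
    - {"translation": [-0.074, 0, -0.198], "turn": [0, 0.9, 0]}
    - {"translation": [-0.074, 0, -0.198], "turn": [0, 0.9, 0]}
    - {"translation": [-0.074, 0, -0.198], "turn": [0, 0.9, 0]}
    - {"translation": [-0.074, 0, -0.198], "turn": [0, 0.9, 0]}
    - {"translation": [-0.074, 0, -0.198], "turn": [0, 0.9, 0]}
    - {"translation": [-0.074, 0, -0.198], "turn": [0, 0.9, 0]}
    - {"translation": [0, 0, 0], "turn": [0, 0, 0]}
    - {"translation": [0, 0, 0], "turn": [0, 0, 0]}
    - {"translation": [0, 0, 0], "turn": [0, 0, 0]}

```text
clock: 14.45
tool_pos: [0.5097, 0.165, 0.0975]
tcp_rot: [-3.141, -0.082, 1.107]
wrist_force: [0.1, -0.7, -2.0]
grip_width: 0.0178
```

```bash
python3 -c "
from h import *
rep(); o=get_obs(); print(o['wrist_torque'].round(2))"
```

```text
t 14.45 TCP in gauge mm [-1.  84.8 52.6] axes x [-0.001  0.994  0.108] y [ 1.     0.001 -0.   ] z [-0.     0.108 -0.994] world [0.5097 0.165  0.0975] F [ 0.07 -0.65 -1.98] w 0.0178
[-0.29  0.12 -0.03]
```

Fz is -2 N, right for the stud bearing the rest of the weight. The tilt is 0.082 rad, so continuing to 0.21.

Emit:
step_arm:
  moves:
    - {"translation": [-0.075, 0, -0.201], "turn": [0, 0.915, 0]}
    - {"translation": [-0.075, 0, -0.201], "turn": [0, 0.915, 0]}
    - {"translation": [-0.075, 0, -0.201], "turn": [0, 0.915, 0]}
    - {"translation": [-0.075, 0, -0.201], "turn": [0, 0.915, 0]}
    - {"translation": [-0.075, 0, -0.201], "turn": [0, 0.915, 0]}
    - {"translation": [-0.075, 0, -0.201], "turn": [0, 0.915, 0]}
    - {"translation": [-0.075, 0, -0.201], "turn": [0, 0.915, 0]}
    - {"translation": [-0.075, 0, -0.201], "turn": [0, 0.915, 0]}
    - {"translation": [0, 0, 0], "turn": [0, 0, 0]}
    - {"translation": [0, 0, 0], "turn": [0, 0, 0]}
    - {"translation": [0, 0, 0], "turn": [0, 0, 0]}
    - {"translation": [0, 0, 0], "turn": [0, 0, 0]}
    - {"translation": [0, 0, 0], "turn": [0, 0, 0]}
    - {"translation": [0, 0, 0], "turn": [0, 0, 0]}
    - {"translation": [0, 0, 0], "turn": [0, 0, 0]}
    - {"translation": [0, 0, 0], "turn": [0, 0, 0]}
    - {"translation": [0, 0, 0], "turn": [0, 0, 0]}
    - {"translation": [0, 0, 0], "turn": [0, 0, 0]}

```text
clock: 15.95
tool_pos: [0.5064, 0.1584, 0.1129]
tcp_rot: [-3.142, -0.211, 1.107]
wrist_force: [-0.5, -2.0, -1.4]
grip_width: 0.0178
```

```bash
python3 -c "
from h import *
rep(); o=get_obs(); print(o['tcp_rot'],o['wrist_torque'].round(2))
F=[]
for i in range(6):
  im=read_camera('side'); F.append(get_obs()['wrist_force'])
print(np.mean(F,0).round(2))
s=im[230:310,300:400]
cv2.imwrite('pics/side7f.png',im); cv2.imwrite('pics/side7.png',cv2.resize(s,None,fx=7.5,fy=7.5,interpolation=cv2.INTER_CUBIC))"
```

```text
t 15.95 TCP in gauge mm [-1.  77.1 67.8] axes x [-0.     0.972  0.235] y [ 1.  0. -0.] z [-0.     0.235 -0.972] world [0.5064 0.1584 0.1129] F [-0.5  -2.02 -1.37] w 0.0178
[-3.14154674 -0.21136918  1.10673689] [-0.67  0.38  0.01]
[-1.11 -2.06 -1.66]
```

View pics/side7.png

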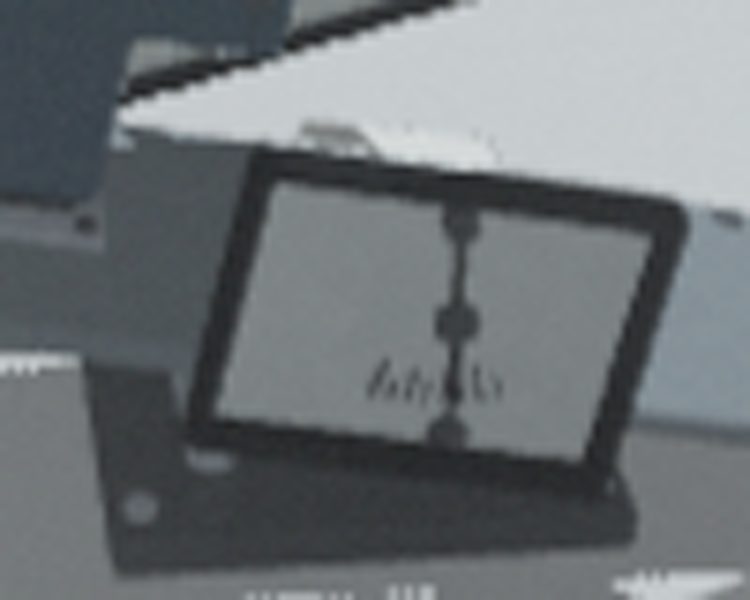

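The pointer (pivot (461,222), bob (457,322), tip about (452,405) in the crop) points almost at the index (446,433). It may be slightly past it, so I'll check numerically.

Run:
```python
from h import *
g=cv2.cvtColor(cv2.imread('pics/side7f.png'),cv2.COLOR_BGR2GRAY).astype(float)
T=tool(); tilt=.211
# gauge pose from tool: grip point at gauge (0,91.5,39.3)mm
G=np.eye(4); G[:3,:3]=(R.from_euler('z',-26.6,degrees=True)*R.from_euler('x',tilt)).as_matrix()
G[:3,3]=T[:3,3]-G[:3,:3]@np.array([0,.0915,.0393])
pts={}
for r in range(256,292):
  c=np.arange(354,369); w=np.clip(118-g[r,c],0,None); w[w<8]=0
  if w.sum()>0: print(r,round((w*c).sum()/w.sum(),2),int(w.sum()),g[r,354:369].astype(int))
for k,(u,v) in dict(piv=(461,222),bob=(457,322),tip=(452,405),idx=(446,433)).items():
  pts[k]=dial(((u+.5)/7.5-.5+300,(v+.5)/7.5-.5+230),G); print(k,(pts[k]*1000).round(1))
for k in('bob','tip','idx'):
  d=pts[k]-pts['piv']; print(k,np.arctan2(-d[1],-d[2]).round(3))
```

```text
256 361.39 986 [79 62 55 55 53 48 48 47 48 50 49 48 49 48 45]
257 362.9 721 [115 104 101  99  95  60  53  51  53  56  56  55  51  46  51]
258 362.78 408 [131 130 128 128 115  69  57  61  59  71 101 100  93  79  82]
259 360.85 254 [129 130 129 127 113  60  65  66  66  79 123 128 128 118 117]
260 361.02 252 [131 131 129 128 122  77  62  61  64  74 117 131 130 128 129]
261 361.08 205 [128 131 131 130 125  98  67  63  68  89 122 130 129 129 130]
262 360.97 108 [130 129 130 130 129 115  89  65  92 116 130 130 130 130 129]
263 360.86 79 [128 130 128 130 129 127  99  66 110 130 130 130 130 129 130]
264 360.85 80 [129 129 129 130 128 125  98  66 110 129 129 129 130 130 131]
265 360.9 81 [129 128 129 127 128 126 101  63 109 128 129 129 130 131 130]
266 360.67 78 [128 128 129 128 130 125  92  66 118 127 129 129 130 130 130]
267 360.54 84 [128 128 128 129 129 123  79  73 128 130 129 127 128 129 129]
268 360.52 84 [129 128 128 128 127 122  78  74 128 128 128 128 129 128 130]
269 360.51 93 [129 128 127 127 129 121  72  71 125 131 129 129 128 129 129]
270 360.51 145 [127 129 128 126 115 101  62  6
[... 1038 characters left out ...]
8 65 [127 125 117 127 122  91  80 117 126 127 125 127 127 128 128]
285 359.21 108 [126 127 126 118 100  69  77 112 126 126 126 128 127 127 126]
286 359.02 240 [128 126 121  86  60  59  63  82 117 127 127 125 127 127 126]
287 359.11 309 [126 124 110  62  62  60  61  66  96 125 128 127 126 127 126]
288 358.43 360 [105 102  87  57  56  60  64  71 100 124 125 127 127 128 127]
289 358.02 602 [ 42  43  53  49  48  53  62  64  93 105 106 107 107 114 120]
290 360.34 1029 [44 41 41 40 40 37 44 44 43 43 55 55 55 71 88]
291 360.95 1126 [41 41 43 43 43 42 42 42 44 43 44 42 45 45 44]
piv [-62.  -1.  56.]
bob [-62.   -6.9  29.7]
tip [-62.  -11.5   7.2]
idx [-62.  -12.   -0.7]
bob 0.219
tip 0.211
idx 0.192
```

The pointer is about 1.2 mm past the index, within tolerance. I'll ease back 0.7° to centre it.

Emit:
step_arm:
  moves:
    - {"translation": [0.028, 0, 0.078], "turn": [0, -0.35, 0]}
    - {"translation": [0.028, 0, 0.078], "turn": [0, -0.35, 0]}
    - {"translation": [0, 0, 0], "turn": [0, 0, 0]}
    - {"translation": [0, 0, 0], "turn": [0, 0, 0]}
    - {"translation": [0, 0, 0], "turn": [0, 0, 0]}
    - {"translation": [0, 0, 0], "turn": [0, 0, 0]}
    - {"translation": [0, 0, 0], "turn": [0, 0, 0]}
    - {"translation": [0, 0, 0], "turn": [0, 0, 0]}
    - {"translation": [0, 0, 0], "turn": [0, 0, 0]}
    - {"translation": [0, 0, 0], "turn": [0, 0, 0]}
    - {"translation": [0, 0, 0], "turn": [0, 0, 0]}
    - {"translation": [0, 0, 0], "turn": [0, 0, 0]}
    - {"translation": [0, 0, 0], "turn": [0, 0, 0]}
    - {"translation": [0, 0, 0], "turn": [0, 0, 0]}
    - {"translation": [0, 0, 0], "turn": [0, 0, 0]}
    - {"translation": [0, 0, 0], "turn": [0, 0, 0]}
    - {"translation": [0, 0, 0], "turn": [0, 0, 0]}

```text
clock: 17.67
tool_pos: [0.5067, 0.1592, 0.1114]
tcp_rot: [-3.141, -0.199, 1.107]
wrist_force: [-1.2, -3.6, -2.2]
grip_width: 0.018
```

Run:
```python
from h import *
F=[];I=[]
for i in range(8):
  I.append(read_camera('side')); F.append(get_obs()['wrist_force'])
o=get_obs(); print(o['clock'],o['tcp_rot'],o['grip_width'],np.mean(F,0).round(2))
g=np.mean([cv2.cvtColor(i,cv2.COLOR_BGR2GRAY) for i in I],0)
for r in list(range(263,270))+list(range(276,290)):
  c=np.arange(354,369); w=np.clip(118-g[r,c],0,None); w[w<8]=0
  print(r,round((w*c).sum()/max(w.sum(),1),2),g[r,354:369].astype(int))
# stack check from the side: white region above dial frame before/after
w=read_camera('wrist'); cv2.imwrite('pics/w8.png',w)
```

```text
18.0667 [-3.14150881 -0.19924778  1.10660467] 0.017823572412182565 [-1.77 -3.55 -2.41]
263 360.4 [129 129 129 129 129 121  66  83 130 130 130 130 129 129 129]
264 360.4 [129 129 128 129 129 121  63  81 128 128 129 129 130 130 130]
265 360.4 [128 128 128 128 129 120  62  81 128 128 127 128 129 130 130]
266 360.37 [128 128 128 128 128 120  58  82 127 127 128 128 129 129 130]
267 360.31 [128 128 127 128 128 121  52  88 128 128 128 128 129 129 129]
268 360.26 [127 128 128 128 128 120  56  96 129 129 128 128 129 129 128]
269 360.26 [127 127 126 128 128 120  55  96 129 129 128 128 128 129 127]
276 359.83 [128 127 127 127 122  89  63 105 126 127 127 127 127 128 127]
277 359.63 [127 127 126 127 121  88  66 119 127 126 126 127 127 127 126]
278 359.5 [126 120 126 126 120  70  70 127 124 114 126 126 126 127 126]
279 360.07 [116 110 127 126 118  52  71 127 121  93 125 119 126 126 126]
280 359.56 [ 97 108 120 126 116  44  68 120 121  94 122 100 116 125 126]
281 359.76 [ 86 112 101 118 106  42  60 102 122  94 124 102  97 126 126]
282 359.3 [ 88 120  83 114  99  52  60  92 121  91 120 121  98 126 127]
283 358.85 [105 121  94 126 109  71  76 101 123 107 117 124 115 127 127]
284 359.4 [127 125 117 126 121  81  93 116 126 126 125 126 127 127 128]
285 359.14 [126 127 125 117 101  71  88 116 126 126 126 126 126 127 127]
286 358.97 [126 125 115  87  59  60  64  88 116 126 126 126 126 126 126]
287 358.95 [126 124 102  59  60  61  61  69 101 126 126 126 126 126 125]
288 358.38 [103 104  90  58  59  61  65  73 106 126 126 126 127 126 127]
289 357.93 [ 44  53  55  50  50  56  61  66  93 106 106 107 112 114 119]
```

The pointer line now meets the index within about 0.2 px (under 0.5 mm). Fz is -2.4 N, so the stud carries most of the weight. I'll check that the stack hasn't crept and hand in.

Run:
```python
from h import *
T=tool(); Q=np.eye(4); Q[:3,:3]=np.array([[0,1,0],[1,0,0],[0,0,-1.]]); Q[:3,3]=[0,.0915,.0393]
G=T@np.linalg.inv(Q)
a=cv2.cvtColor(cv2.imread('pics/w8.png'),cv2.COLOR_BGR2GRAY).astype(float)
b=cv2.cvtColor(read_camera('wrist'),cv2.COLOR_BGR2GRAY).astype(float)
print('creep diff',np.abs(a-b)[350:403].mean().round(2),np.percentile(np.abs(a-b),99.9))
for y in (10,12,14): print(y,[proj('wrist',(G@[x/1000,y/1000,z/1000,1])[:3],T).round(0).tolist() for x,z in((7,23),(7,13))])
print(b[350:404,330].astype(int))
hand_in(); print(get_obs()['clock'])
```

```text
creep diff 2.31 14.0
10 [[332.0, 449.0], [332.0, 435.0]]
12 [[332.0, 446.0], [332.0, 431.0]]
14 [[333.0, 442.0], [332.0, 428.0]]
[24 27 30 24 25 22 24 26 25 18 31 22 25 26 24 19 19 27 34 52 67 68 65 69
 67 64 70 67 70 67 64 67 67 68 66 63 62 66 60 65 65 63 65 62 65 65 62 65
 62 66 60 64 61 27]
the job is handed in; nothing more can be done
the job is handed in; nothing more can be done
```

I squared the plates, gripped the handle and rocked the gauge over the higher stud to about 0.20 rad, then handed in while still holding it there. The clock was about 18 s of the allowed 48 s.

- **Stack:** the first two squeezes left the lowest plate skewed by about 0.07 rad, because it jammed between the pads. I turned the jaws and squeezed twice more. The last overhead picture showed the plate edges lined up within about a pixel, with the fingers clear of the stack.
- **Pointer:** the first setting overshot the index by about 1.2 mm, so I eased back 0.7°. The averaged side pictures then put the pointer's line within about 0.5 mm of the index, settled.
- **Hold:** the grip width reads 17.8 mm on the 18 mm handle. The wrist carries 2.4 N vertically, so by calculation the stud bears about 4.8 N of the roughly 7.2 N total.
- **Not confirmed:** the stack was not directly visible from the wrist camera in the final pose, so the creep check I ran there says nothing about the plates. The tilted side picture, taken before I eased back, still showed the stack in its place behind the dial. I could not check the x alignment of the plates directly or see which plates remained slightly skewed.

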